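Park the optical mounts on the rail by height

TASK

Put the four optical mounts away on the parking rail in order of height, one upright in the middle of each black pad: the tallest beside the tall steel end stop, then each next shorter one, the shortest at the far end. Turn each so that its optic or knob faces along the rail (either way), and leave the objective canister where it stands.

Things in the scene. Friction and masses are not known exactly. Their poses are not given: they have to be found in the camera images.
- ring_mount_mid (a point): Loose optical mount, tallest: a round lens in a thin black ring frame on a post, 85 mm tall. The frame, about 10 mm thick (x) and 34 mm wide (y), spans 51 to 85 mm above the underside; foot 26 (x) x 40 (y) x 7 mm. Point: over the foot's middle, half-way up (42.5 mm). z up, x the way its optic or knob faces or the opposite, y across: grip the head across y from above. 0.08 to 0.17 kg.
- mirror_mount_mid (a point): Loose optical mount, second tallest: a mirror disc in a thin square black frame on a post, 73 mm tall. The frame, 10 mm thick (x) and 38 mm wide (y), spans 37 to 73 mm above the underside; foot 26 (x) x 40 (y) x 7 mm. Point: over the foot's middle, half-way up (36.5 mm). z up, x the way its optic or knob faces or the opposite, y across: grip the head across y from above. 0.08 to 0.17 kg.
- tall_cube_mid (a point): Loose optical mount, third tallest: black cube head with a brass knob on one face, on the longer of the two cube posts, 63 mm tall. The head, 26 x 26 mm, spans 41 to 63 mm above the underside; foot 26 (x) x 40 (y) x 7 mm. Point: over the foot's middle, half-way up (31.5 mm). z up, x the way its optic or knob faces or the opposite, y across: grip the head across y from above. 0.08 to 0.17 kg.
- short_cube_mid (a point): Loose optical mount, shortest: black cube head with a brass knob on one face, on the shorter of the two cube posts, 53 mm tall. The head, 26 x 26 mm, spans 31 to 53 mm above the underside; foot 26 (x) x 40 (y) x 7 mm. Point: over the foot's middle, half-way up (26.5 mm). z up, x the way its optic or knob faces or the opposite, y across: grip the head across y from above. 0.08 to 0.17 kg.
- bay_a (a point): Centre of a bay (one end bay) of the parking rail: a black pad with a fine grey cross, 46 mm along the rail, 54 mm across. The rail is a fixed aluminium bar 266 x 60 x 14 mm; the point lies on its top, 14 mm above the table. x runs along the rail, z up. Bays a, b, c, d lie in this order, 55 mm apart; the end stop may be at either end.
- bay_b (a point): Centre of a bay (bay next to a) of the parking rail: a black pad with a fine grey cross, 46 mm along the rail, 54 mm across. The rail is a fixed aluminium bar 266 x 60 x 14 mm; the point lies on its top, 14 mm above the table. x runs along the rail, z up. Bays a, b, c, d lie in this order, 55 mm apart; the end stop may be at either end.
- bay_c (a point): Centre of a bay (bay next to d) of the parking rail: a black pad with a fine grey cross, 46 mm along the rail, 54 mm across. The rail is a fixed aluminium bar 266 x 60 x 14 mm; the point lies on its top, 14 mm above the table. x runs along the rail, z up. Bays a, b, c, d lie in this order, 55 mm apart; the end stop may be at either end.
- bay_d (a point): Centre of a bay (the other end bay) of the parking rail: a black pad with a fine grey cross, 46 mm along the rail, 54 mm across. The rail is a fixed aluminium bar 266 x 60 x 14 mm; the point lies on its top, 14 mm above the table. x runs along the rail, z up. Bays a, b, c, d lie in this order, 55 mm apart; the end stop may be at either end.
- stop (a point): The end stop: a fixed bright steel block 16 x 52 x 34 mm with a dark screw head (6 mm more) on top, standing on one end of the rail, 37.5 mm beyond the centre of the nearest bay. The point is 20 mm above the rail's top. The other end bears only a black clip 6 mm high.
- canister_mid (a point): Bystander: clear cylindrical objective canister with a black lid, 45 mm diameter, 64 mm tall, standing loose to the right of the rail; point half-way up. Not to be moved. (Fixed surroundings: a monitor stands behind it at the right, its screen reaching left to about the rail's right end; a tall lamp supply box stands behind the mounts at the far left.)
Not all that is in view belongs to the job. What is shaped like the part that bears ring_mount_mid but turquoise is not meant.

How it is judged (in metres and radians):
At the end, for the whole second after the job is handed in: Counted from the end stop: ring mount, mirror mount, taller cube, shorter cube, one to a bay; each upright within 0.1 rad, on the rail within 4 mm of height, foot within 12 mm of its pad's centre, x axis within 0.3 rad of the rail's direction (either way), released and at rest (((horizontal distance between stop and bay_a below 0.06 m and horizontal distance between ring_mount_mid and bay_a below 0.012 m and angle between the x axis of ring_mount_mid and the x axis of bay_a, either way round below 0.3 rad and horizontal distance between mirror_mount_mid and bay_b below 0.012 m and angle between the x axis of mirror_mount_mid and the x axis of bay_b, either way round below 0.3 rad and horizontal distance between tall_cube_mid and bay_c below 0.012 m and angle between the x axis of tall_cube_mid and the x axis of bay_c, either way round below 0.3 rad and horizontal distance between short_cube_mid and bay_d below 0.012 m and angle between the x axis of short_cube_mid and the x axis of bay_d, either way round below 0.3 rad) or (horizontal distance between stop and bay_d below 0.06 m and horizontal distance between ring_mount_mid and bay_d below 0.012 m and angle between the x axis of ring_mount_mid and the x axis of bay_d, either way round below 0.3 rad and horizontal distance between mirror_mount_mid and bay_c below 0.012 m and angle between the x axis of mirror_mount_mid and the x axis of bay_c, either way round below 0.3 rad and horizontal distance between tall_cube_mid and bay_b below 0.012 m and angle between the x axis of tall_cube_mid and the x axis of bay_b, either way round below 0.3 rad and horizontal distance between short_cube_mid and bay_a below 0.012 m and angle between the x axis of short_cube_mid and the x axis of bay_a, either way round below 0.3 rad)) and angle between each of ring_mount_mid, mirror_mount_mid, tall_cube_mid, short_cube_mid's own z axis and vertical below 0.1 rad and height (world z) of ring_mount_mid between 0.0525 and 0.0605 m and linear speed of each of ring_mount, mirror_mount, tall_cube, short_cube below 0.02 m/s and angular speed of each of ring_mount, mirror_mount, tall_cube, short_cube below 0.2 rad/s and height (world z) of mirror_mount_mid between 0.0465 and 0.0545 m and height (world z) of tall_cube_mid between 0.0415 and 0.0495 m and height (world z) of short_cube_mid between 0.0365 and 0.0445 m); the robot touches nothing.
It fails at once if the objective canister is moved by more than 30 mm (distance of canister_mid from where it was at the start of the episode above 0.03 m).
It also fails if it takes over 104 s, if anything falls off the work surface, if the arm or the gripper's body presses on something with over 40 N, if the wrist force passes 120 N, or if a joint passes its speed limit or range.

ROBOT

A 7-joint arm with a two-finger parallel gripper is mounted at the origin on a cart in front of the work surface, level with it; the furniture and walls round the work are solid. World frame = base frame: x ahead of the robot, y to its left, z up, the work surface at z = 0. Lengths are in m, angles in degrees, forces in N, time in s.
With the tool pointing down it reaches from about 0.425 to 0.875 m from the base axis. Payload 4.7 kg.
Tool frame: the origin (TCP) lies between the finger pads; the fingertips stand env.finger_overhang ahead of it and the grasp point (between the pads) lies 5 mm behind it (env.finger_overhang is the distance from the TCP to the fingertips, in m); z points along the fingers, y is the line along which they close (so a half turn about z gives the same grasp; the last joint's range is limited). The gripper opens to 87 mm and grips with 3 to 60 N. Pads are 19 mm wide; open, the fingers measure 117 mm over their backs; the gripper's body (75 mm by 190 mm) begins 51 mm behind the grasp point.
Start: joints at [76.438, 18.392, -4.016, 83.108, 1.295, 78.541, -3.26], TCP at [0.161, -0.63, 0.237] pointing down, gripper open.
Joint ranges: [-163.93, 163.93], [-17.29, 119.83], [-79.2, 71.16], [3.27, 140.29], [-89.18, 269.18], [5.43, 117.66], [-154.24, 154.24]. Speed limits (degrees/s): [147.25, 147.25, 180, 180, 180, 180, 180].

INTERFACE

Orientations are given as [roll, pitch, yaw] about the fixed x, y, z axes, in that order (R = Rz(yaw) Ry(pitch) Rx(roll)).
In Python, from cell import telemetry, eyes, env, models gives the robot as it stands. The module is installed in compiled form; this text tells all that it offers.
- The arm moves only by the tool drive_tool, never from a script. Its arguments are lists of equal length, an entry for each row: "angular": the turn, a rotation vector about the tool's x, y, z in rad, a list of three; "delta_pos": the shift along the tool's x, y, z in cm, a list of three; "gripper": the finger opening in cm, from 0 to 8.7. A call has 1 to 20 rows; each row shifts and turns the commanded pose from where the row before left it, along the tool's axes as they then stand; what a row does not reach is not made up. A row lasts 1/10 s, in which the tool goes at most 50 mm and 8.59 degrees, less where a joint would pass 70% of its speed; a pose out of reach is approached as far as the arm can. A call with a gripper value outside its range is refused whole. The fingers move at their own pace and stop on an object; "squeeze" is the grip in N (left out, the last holds). Time passes only in rows, so rows that do not move let the fingers close. It gives the time, the measured TCP pose, the force, the opening and the grip force at its end, in the units of the state.
- telemetry.get_obs(): the state, without advancing time (a new reading comes with each control period).
- eyes.read_camera(name): name is "scene" or "top" or "wrist"; returns a dict with "pixels" (420x560x3 uint8, red, green, blue), "mtx" (3x3 intrinsics, pixels), "D" ([k1, k2, p1, p2, k3] as OpenCV has them; the pictures are not rectified), "origin" and "orientation" of the camera in the world. Camera axes: x right, y down, z forward; pixel columns grow to the right and rows downward; lengths in m; the calibration is good to about 2 mm. A picture is of the moment at which its call begins. There is no depth.
- env.sign_off(): hands the job in; it is judged then, once.
Trained networks look in a picture, given as the dict that the camera call returned (one of the last four; its "shot" number tells which), for a name from the list of things; names that differ only in an ending like _2 or _b are one class to them, and where a whole thing is asked for, a point or a joint stands for the part that bears it (a point fixed in the world has none). Each returns a list of dicts, best first, with "p" (0 to 1); they miss things now and then, are a little off and sometimes report something else, mostly with a low value. They report only what shows in the picture. A call takes as long as a camera call. They do not tell look-alikes from the thing itself.
- models.search_frame(picture, target): "centre" ([column, row] in pixels, amid what is visible of it).
- models.cut_out(picture, target): "pixels" (420x560 bool, what is visible of it) and "centre" ([column, row] in pixels, amid what is visible of it).
The state is a dict: "time_s": time; "qpos": joint angles; "joint_velocities": joint speeds; "effort": joint torques, N m; "tool_pos": TCP position; "tool_rot": TCP orientation; "force": force on the tool from outside, world axes, zero at the start; "wrist_torque": the same for the moment, N m; "grip_width": finger opening in m; "grasp_force": force on a finger pad.
Only numpy, scipy, OpenCV 4.12 (cv2) and the standard library are available. Lean on these libraries where they do the work, as an engineer would, in place of code of your own. Each camera call takes 0.05 s, during which the arm holds its last target. There are 200 camera calls.

## Working session

There is one attempt and no reset: what is moved stays moved. The work goes in short steps, Python scripts to look and compute and a tool call to move; the robot and the scene stay as the last step left them, time stands still between calls to the robot, and variables do not carry over. Pictures are saved under pics/ and viewed, at most 14 in all, crops included, and the job is handed in when it is done.

Besides the shell and the picture viewer there is one more tool, called in YAML: its name, and indented under it one key for each argument. drive_tool: Moves the arm, as the interface text tells. Its arguments: {"type":"object","properties":{"angular":{"type":"array","items":{"type":"array","items":{"type":"number"}}},"delta_pos":{"type":"array","items":{"type":"array","items":{"type":"number"}}},"gripper":{"type":"array","items":{"type":"number"}},"squeeze":{"type":"number"}},"required":["angular","delta_pos","gripper"]}

```bash
mkdir -p pics
cat > h.py <<'E'
import numpy as np, cv2
from cell import telemetry, eyes, env, models
from scipy.spatial.transform import Rotation as R
def rot(o):
    o=np.array(o,float)
    if o.shape==(3,3): return o
    if o.size==4: return R.from_quat(o).as_matrix()
    return R.from_euler('xyz',o,degrees=True).as_matrix()
def ray(p,uv):
    n=cv2.undistortPoints(np.array([[uv]],float),np.array(p['mtx'],float),np.array(p['D'],float))[0,0]
    return np.array(p['origin'],float),rot(p['orientation'])@np.array([n[0],n[1],1.])
def atz(p,uv,z):
    o,d=ray(p,uv); return (o+d*(z-o[2])/d[2]).round(4)
def proj(p,X):
    M=rot(p['orientation']);X=np.atleast_2d(X)
    r=cv2.Rodrigues(M.T)[0]; t=-M.T@np.array(p['origin'],float)
    return cv2.projectPoints(X.astype(float),r,t,np.array(p['mtx'],float),np.array(p['D'],float))[0][:,0]
def save(p,n): cv2.imwrite('pics/'+n,p['pixels'][:,:,::-1])
N=['ring_mount_mid','mirror_mount_mid','tall_cube_mid','short_cube_mid','bay_a','bay_b','bay_c','bay_d','stop','canister_mid']
E
python3 - <<'E'
from h import *
print(telemetry.get_obs()['tool_pos'],telemetry.get_obs()['tool_rot'],env.finger_overhang)
for c in ['scene','top']:
    p=eyes.read_camera(c);save(p,c+'0.png');print(c,p['origin'],p['orientation'])
    for n in N:
        for d in models.search_frame(p,n)[:3]: print(n,round(d['p'],2),np.round(d['centre'],1))
E
```

```text
[ 0.16115509 -0.6291692   0.2354728 ] [-1.79891460e+02  5.65968260e-03  1.43729851e+01] 0.014
scene [-0.15694237  0.72787536  0.68727702] [-123.54266418    0.84506533 -135.14353563]
ring_mount_mid 0.68 [229.1 280.1]
ring_mount_mid 0.62 [332.7 177.6]
tall_cube_mid 0.61 [281.4 273.9]
short_cube_mid 0.86 [225.3 309.9]
bay_a 0.86 [263.9 215.3]
bay_a 0.62 [228.8 278.8]
bay_b 0.86 [263.9 215.3]
bay_b 0.62 [228.8 278.8]
bay_c 0.86 [263.9 215.3]
bay_c 0.62 [228.8 278.8]
bay_d 0.86 [263.9 215.3]
bay_d 0.62 [228.8 278.8]
stop 0.53 [313.7 193.7]
canister_mid 0.65 [373.7 162.7]
top [0.38727299 0.04948277 1.2786623 ] [-173.34884488   -1.52484556  -89.87914192]
ring_mount_mid 0.51 [340.3 203.6]
ring_mount_mid 0.5 [177.7 243.2]
mirror_mount_mid 0.63 [236.1 243. ]
tall_cube_mid 0.63 [209.1 266.1]
bay_a 0.91 [265.2 195.8]
bay_b 0.91 [265.2 195.8]
bay_c 0.91 [265.2 195.8]
bay_d 0.91 [265.2 195.8]
stop 0.5 [308.5 211.7]
canister_mid 0.77 [392.5 216.5]
```

View pics/scene0.png

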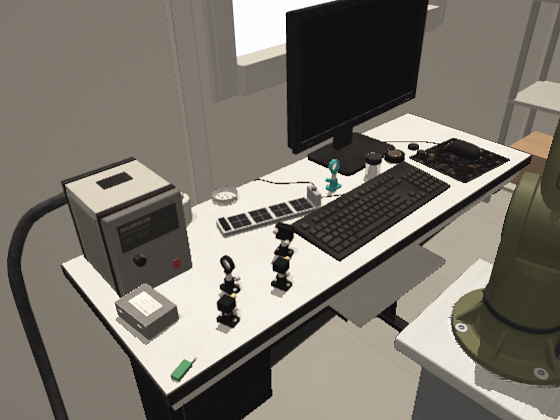

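View pics/top0.png

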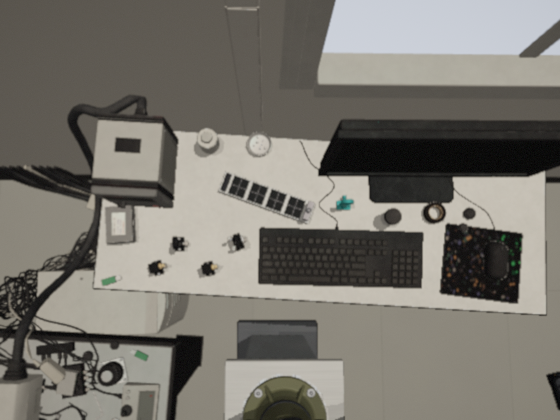

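The top view shows the rail from about (222,182) to (312,215) with the stop at its right end. The loose mounts are near (178,243), (236,242), (157,268) and (208,268), and the turquoise decoy is at (343,203). I'll enlarge the crops.

Run:
```python
from h import *
a=cv2.imread('pics/top0.png')[165:285,140:320]; b=cv2.imread('pics/scene0.png')[180:330,200:330]
cv2.imwrite('pics/top0c.png',cv2.resize(a,None,fx=4.4,fy=4.4,interpolation=cv2.INTER_CUBIC))
cv2.imwrite('pics/scene0c.png',cv2.resize(b,None,fx=4,fy=4,interpolation=cv2.INTER_CUBIC))
p=eyes.read_camera('top')
for n,uv,z in [('ring',(178,243),.04),('mir',(236,242),.04),('c1',(157,268),.04),('c2',(208,268),.04),('stop',(308,212),.048),('rail',(265.2,195.8),.014),('can',(392,216),.06)]: print(n,atz(p,uv,z))
```

```text
ring [0.461  0.2838 0.04  ]
mir [0.4642 0.1298 0.04  ]
c1 [0.3948 0.3371 0.04  ]
c2 [0.395 0.203 0.04 ]
stop [ 0.5451 -0.0628  0.048 ]
rail [0.594  0.0525 0.014 ]
can [ 0.534  -0.2863  0.06  ]
```

View pics/top0c.png

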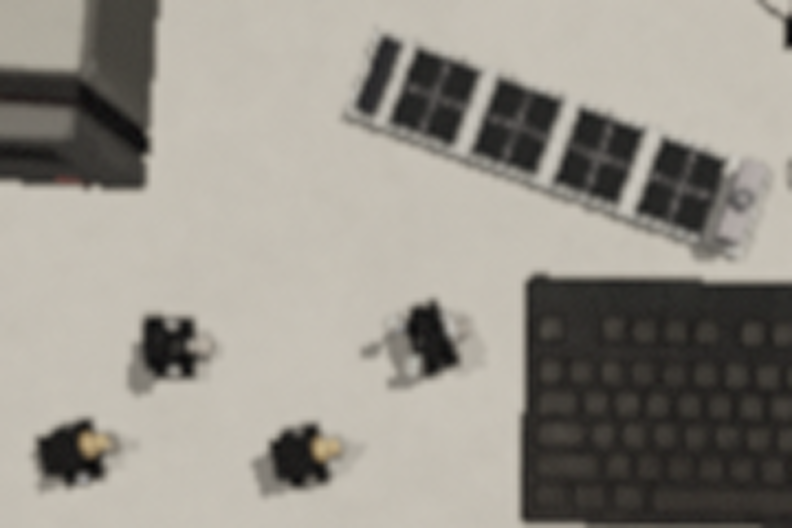

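View pics/scene0c.png

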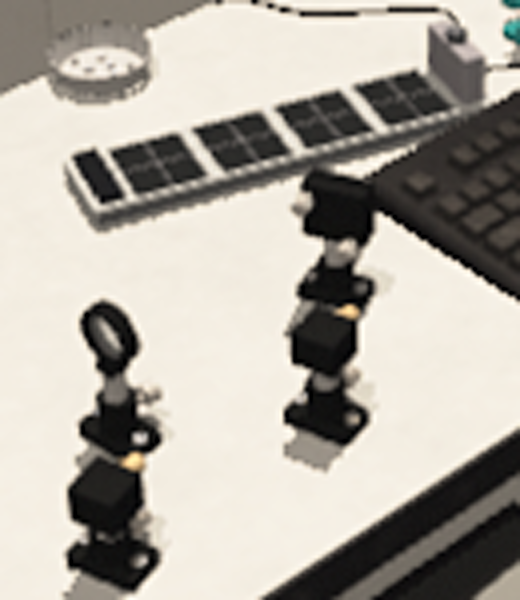

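The crops show the rail's stop at its lower right. The ring mount is at back left and the mirror at back right, with a cube in front of each: the right one taller, the left one shorter. Their optics and knobs face roughly −y. I'll swing the arm round over the mounts for a close look.

drive_tool:
  angular:
    - [0,0,0]
    - [0,0,0]
    - [0,0,0]
    - [0,0,0]
    - [0,0,0]
    - [0,0,0]
    - [0,0,0]
    - [0,0,0]
    - [0,0,0]
    - [0,0,0]
    - [0,0,0]
    - [0,0,0]
    - [0,0,0]
    - [0,0,0]
    - [0,0,0]
    - [0,0,0]
    - [0,0,0]
    - [0,0,0]
    - [0,0,0]
    - [0,0,0]
  delta_pos:
    - [3.6,-3.2,-0.3]
    - [3.6,-3.2,-0.3]
    - [3.6,-3.2,-0.3]
    - [3.6,-3.2,-0.3]
    - [3.6,-3.2,-0.3]
    - [3.6,-3.2,-0.3]
    - [3.6,-3.2,-0.3]
    - [2.3,-3.9,-0.3]
    - [2.3,-3.9,-0.3]
    - [2.3,-3.9,-0.3]
    - [2.3,-3.9,-0.3]
    - [2.3,-3.9,-0.3]
    - [2.3,-3.9,-0.3]
    - [2.3,-3.9,-0.3]
    - [2.3,-3.9,-0.3]
    - [1.2,-4.8,-0.3]
    - [1.2,-4.8,-0.3]
    - [1.2,-4.8,-0.3]
    - [1.2,-4.8,-0.3]
    - [0,0,0]
  gripper: [8.7,8.7,8.7,8.7,8.7,8.7,8.7,8.7,8.7,8.7,8.7,8.7,8.7,8.7,8.7,8.7,8.7,8.7,8.7,8.7]

```text
time_s: 3.15
tool_pos: [0.4476, 0.204, 0.2947]
tool_rot: [-179.8, -0.1, 15.1]
force: [0.1, 0.2, 0.3]
grip_width: 0.0872
grasp_force: 0.0
```

Run:
```python
from h import *
o=telemetry.get_obs();print(o['time_s'],o['tool_pos'],o['tool_rot'],o['qpos'])
p=eyes.read_camera('wrist');save(p,'w1.png');print(p['origin'],p['orientation'],p['mtx'][0][0])
for n in N:
    for d in models.search_frame(p,n)[:3]: print(n,round(d['p'],2),np.round(d['centre'],1),atz(p,d['centre'],.04))
t=eyes.read_camera('top')
c=np.array([(440,97),(517,128),(602,158),(685,188)])/4.4+np.array([140,165])
B=[atz(t,u,.014) for u in c];print(B)
print('mon',atz(t,(322,170),.1),atz(t,(342,125),.4))
```

```text
3.15 [0.44755106 0.20403669 0.2947178 ] [-1.79781618e+02 -1.49275773e-01  1.50916211e+01] [  32.86328503   -1.10003335  -58.6972939    98.18632993   -1.1371556
   82.19938717 -100.58643237]
[0.52325555 0.22431896 0.44250122] [163.63502384   0.25316857 -74.93453738] 321.5150713124273
ring_mount_mid 0.88 [227.6 156.7] [0.4647 0.2827 0.04  ]
ring_mount_mid 0.4 [558.5 163.4] [ 0.5646 -0.1176  0.04  ]
mirror_mount_mid 0.71 [352.6 188.7] [0.4668 0.1205 0.04  ]
tall_cube_mid 0.71 [272.1 222.3] [0.3967 0.2082 0.04  ]
short_cube_mid 0.89 [175.8 192.5] [0.4032 0.3372 0.04  ]
bay_a 0.58 [429.2 100.5] [0.5911 0.0668 0.04  ]
bay_b 0.58 [429.2 100.5] [0.5911 0.0668 0.04  ]
bay_c 0.58 [429.2 100.5] [0.5911 0.0668 0.04  ]
bay_d 0.58 [429.2 100.5] [0.5911 0.0668 0.04  ]
stop 0.58 [513.9 161.7] [ 0.5518 -0.0626  0.04  ]
[array([0.6181, 0.1224, 0.014 ]), array([0.5986, 0.0738, 0.014 ]), array([0.5799, 0.0203, 0.014 ]), array([ 0.5612, -0.0318,  0.014 ])]
mon [ 0.6489 -0.0951  0.1   ] [ 0.6726 -0.0985  0.4   ]
```

View pics/w1.png

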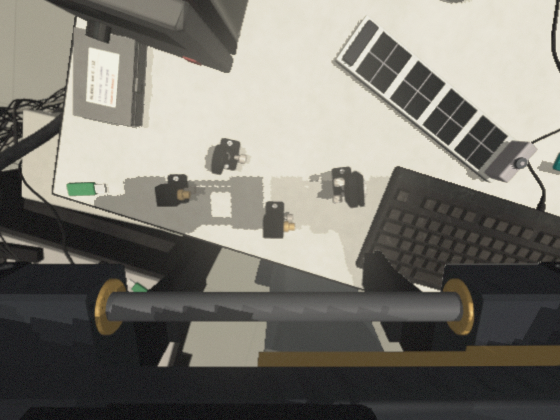

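The wrist view shows the ring at (228,157), mirror at (345,187), short cube at (174,191), tall cube at (275,221), and the rail from (365,20) to (500,170). Their knobs face about −75°, so I'll turn the tool to yaw 105°, which also suits the last joint, and look from lower down.

drive_tool:
  angular:
    - [0,0,0]
    - [0,0,-0.143]
    - [0,0,-0.143]
    - [0,0,-0.143]
    - [0,0,-0.143]
    - [0,0,-0.143]
    - [0,0,-0.143]
    - [0,0,-0.143]
    - [0,0,-0.143]
    - [0,0,-0.143]
    - [0,0,-0.143]
    - [0,0,-0.143]
    - [0,0,0]
  delta_pos:
    - [-0.5,1.9,0]
    - [0,0,0.6]
    - [0,0,0.6]
    - [0,0,0.6]
    - [0,0,0.6]
    - [0,0,0.6]
    - [0,0,0.6]
    - [0,0,0.6]
    - [0,0,0.6]
    - [0,0,0.6]
    - [0,0,0.6]
    - [0,0,0]
    - [0,0,0]
  gripper: [8.7,8.7,8.7,8.7,8.7,8.7,8.7,8.7,8.7,8.7,8.7,8.7,8.7]

```text
time_s: 5.05
tool_pos: [0.4492, 0.1759, 0.2333]
tool_rot: [-180.0, 0.0, 104.5]
force: [0.5, 0.9, -0.3]
grip_width: 0.087
grasp_force: 0.0
```

```bash
cat > fit.py <<'E'
from h import *
from scipy.optimize import minimize
H={'ring':(.051,.085,.010,.034),'mirror':(.037,.073,.010,.038),'tall':(.041,.063,.026,.026),'short':(.031,.053,.026,.026)}
def box(z0,z1,a,b): return np.array([[i*a/2,j*b/2,z] for z in (z0,z1) for i in (-1,1) for j in (-1,1)])
def parts(k):
    z0,z1,a,b=H[k]; t=np.linspace(0,2*np.pi,16)
    if k=='ring': head=np.array([[s*a/2,.017*np.cos(q),.068+.017*np.sin(q)] for s in(-1,1) for q in t])
    else: head=box(z0,z1,a,b)
    return [box(0,.007,.026,.04),box(0,z0+.003,.012,.012),head]
def render(p,k,q,z=0):
    m=np.zeros(p['pixels'].shape[:2],np.uint8);c,s=np.cos(q[2]),np.sin(q[2])
    for P in parts(k):
        X=P@np.array([[c,s,0],[-s,c,0],[0,0,1]])+[q[0],q[1],z]
        u=cv2.convexHull(proj(p,X).astype(np.float32))
        cv2.fillConvexPoly(m,np.round(u*16).astype(np.int32),1,shift=4)
    return m.astype(bool)
def fit(views,k,q0,z=0):
    def cost(v):
        q=(v[0],v[1],v[2]/20); c=0
        for p,m in views:
            r=render(p,k,q,z); c+=1-(r&m).sum()/max(1,(r|m).sum())
        return c/len(views)
    best=None
    for y in np.radians(np.arange(-40,41,20)):
        x0=np.array([q0[0],q0[1],(q0[2]+y)*20])
        S=np.vstack([x0,x0+[.008,0,0],x0+[0,.008,0],x0+[0,0,3]])
        r=minimize(cost,x0,method='Nelder-Mead',options=dict(initial_simplex=S,xatol=1e-4,fatol=1e-4))
        if best is None or r.fun<best.fun: best=r
    v=best.x; return v[0],v[1],np.degrees(v[2]/20),best.fun
E
python3 - <<'E'
from fit import *
o=telemetry.get_obs();print(o['time_s'],o['tool_pos'],o['tool_rot'],np.round(o['qpos'],1))
p=eyes.read_camera('wrist');save(p,'w2.png')
G={'ring':(.463,.283),'mirror':(.466,.125),'tall':(.396,.205),'short':(.399,.337)}
vis=p['pixels'].copy()
for k,g in G.items():
    for d in models.cut_out(p,k+('_mount_mid' if k in('ring','mirror') else '_cube_mid'))[:2]:
        q=atz(p,d['centre'],.03)
        print(k,round(d['p'],2),np.round(d['centre'],1),d['pixels'].sum(),q)
        if d['p']>.3 and np.hypot(*(q[:2]-g))<.05:
            f=fit([(p,d['pixels'])],k,(*g,np.radians(-75)));print('  fit',np.round(f,4))
            cs=cv2.findContours(render(p,k,(f[0],f[1],np.radians(f[2]))).astype(np.uint8),0,1)[0];cv2.drawContours(vis,cs,-1,(255,0,0),1)
cv2.imwrite('pics/w2f.png',vis[:,:,::-1])
E
```

```text
5.05 [0.44922508 0.17588597 0.23334125] [-1.79975810e+02  2.24425651e-03  1.04512124e+02] [ 31.8  -0.3 -55.3 104.8  -0.3  75.4  -9. ]
ring 0.65 [322.7  97.4] 1188 [0.4629 0.2848 0.03  ]
  fit [  0.463    0.2874 -87.5439   0.1386]
mirror 0.87 [290.9 242.3] 1509 [0.472  0.1229 0.03  ]
  fit [  0.4689   0.1212 -69.9218   0.1389]
tall 0.91 [240.8 159.2] 1188 [0.3949 0.2022 0.03  ]
  fit [  0.3955   0.2055 -78.0547   0.1647]
short 0.8 [276.7  21.7] 1502 [0.4003 0.3399 0.03  ]
  fit [  0.3979   0.3444 -76.4855   0.1235]
```

View pics/w2f.png

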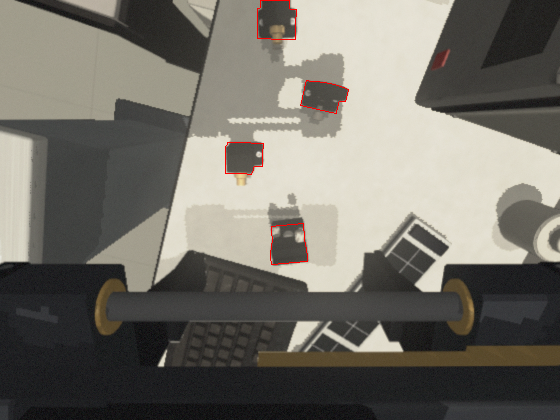

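The fits lie well on all four mounts. First the ring: move over it, turn, go down and close.

drive_tool:
  angular:
    - [0,0,0]
    - [0,0,0]
    - [0,0,0]
    - [0,0,0.105]
    - [0,0,0.105]
    - [0,0,0]
    - [0,0,0]
    - [0,0,0]
    - [0,0,0]
    - [0,0,0]
    - [0,0,0]
    - [0,0,0]
    - [0,0,0]
    - [0,0,0]
    - [0,0,0]
    - [0,0,0]
  delta_pos:
    - [3.47,1.37,1.0]
    - [3.47,1.37,1.0]
    - [3.47,1.37,1.0]
    - [0,0,2]
    - [0,0,2]
    - [0,0,2.5]
    - [0,0,2.5]
    - [0,0,2.5]
    - [0,0,2.0]
    - [0,0,0.5]
    - [0,0,0]
    - [0,0,0]
    - [0,0,0]
    - [0,0,0]
    - [0,0,0]
    - [0,0,0]
  gripper: [8.7,8.7,8.7,8.7,8.7,7,7,7,7,7,7,2,2,2,2,2]
  squeeze: 20

```text
time_s: 6.9
tool_pos: [0.4633, 0.2871, 0.0638]
tool_rot: [180.0, 0.0, 92.5]
force: [-0.0, -0.6, 1.0]
grip_width: 0.038
grasp_force: 0.0
```

```bash
cat > plan.py <<'E'
import sys
from h import *
x,y,z,yaw=map(float,sys.argv[1:5])
o=telemetry.get_obs();M=rot(o['tool_rot']);w=o['tool_rot'][2]
print('t',round(o['time_s'],2),'pos',np.round(o['tool_pos'],4),'rpy',np.round(o['tool_rot'],1),'q',np.round(o['qpos'],0),'w',round(o['grip_width'],4),'g',round(o['grasp_force'],1),'F',np.round(o['force'],1))
print('delta cm',np.round(M.T@(np.array([x,y,z])-o['tool_pos'])*100,2),'rotvec',np.round((R.from_matrix(M).inv()*R.from_euler('xyz',[180,0,yaw],degrees=True)).as_rotvec(),3))
c=np.radians(yaw);Mt=rot([180,0,yaw]);print('in final axes',np.round(Mt.T@(np.array([x,y,z])-o['tool_pos'])*100,2))
E
python3 plan.py .5612 -.0318 .15 69.7
python3 -c "
from h import *
s=eyes.read_camera('scene');save(s,'s1.png')
c=s['pixels'][170:340,190:400];cv2.imwrite('pics/s1c.png',cv2.resize(c[:,:,::-1],None,fx=3.5,fy=3.5))"
```

```text
t 6.9 pos [0.4633 0.2871 0.0638] rpy [180.    0.   92.5] q [ 11.  23. -54. 108.  22.  60. -49.] w 0.038 g 0.0 F [-0.  -0.6  1. ]
delta cm [-32.28   8.42  -8.61] rotvec [ 0.001 -0.     0.397]
in final axes [-26.51  20.25  -8.62]
```

View pics/s1c.png

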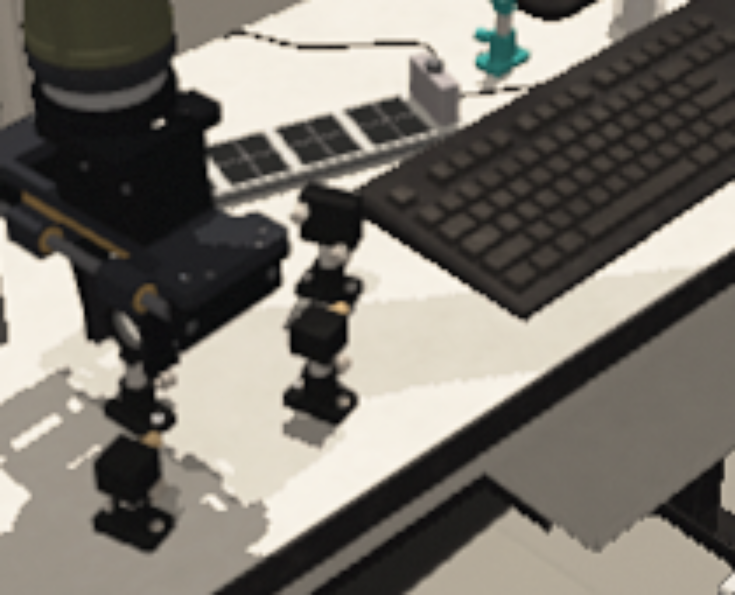

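The gripper sits on the ring and is still closing, at 38 mm. Close the rest of the way and lift.

drive_tool:
  angular:
    - [0,0,0]
    - [0,0,0]
    - [0,0,0]
    - [0,0,0]
    - [0,0,0]
    - [0,0,0]
    - [0,0,0]
    - [0,0,0]
  delta_pos:
    - [0,0,0]
    - [0,0,0]
    - [0,0,0]
    - [0,0,-1]
    - [0,0,-3]
    - [0,0,-3]
    - [0,0,-3]
    - [0,0,0]
  gripper: [2,2,2,2,2,2,2,2]
  squeeze: 20

```text
time_s: 7.75
tool_pos: [0.465, 0.289, 0.1678]
tool_rot: [179.6, -0.2, 92.5]
force: [-0.8, 0.4, -1.6]
grip_width: 0.034
grasp_force: 20.0
```

```bash
python3 plan.py .5612 -.0318 .163 69.7
```

```text
t 7.75 pos [0.465  0.289  0.1678] rpy [179.6  -0.2  92.5] q [ 16.  16. -58. 102.  14.  70. -43.] w 0.034 g 20.0 F [-0.8  0.4 -1.6]
delta cm [-32.47   8.22   0.45] rotvec [ 0.006 -0.004  0.398]
in final axes [-26.75  20.15   0.48]
```

Run:
```python
from h import *
s=eyes.read_camera('scene');t=eyes.read_camera('top')
a=cv2.resize(s['pixels'][100:200,250:350],None,fx=4,fy=4,interpolation=2);b=cv2.resize(t['pixels'][90:190,290:390],None,fx=4,fy=4,interpolation=2)
cv2.imwrite('pics/mon.png',np.hstack([a,b])[:,:,::-1])
def tri(u,v):
    (o1,d1),(o2,d2)=ray(s,u),ray(t,v);A=np.stack([d1,-d2],1);k=np.linalg.lstsq(A,o2-o1,rcond=None)[0]
    return (o1+k[0]*d1+o2+k[1]*d2)/2,np.linalg.norm(o1+k[0]*d1-o2-k[1]*d2)
print(tri((291,150),(320,173)),tri((287,10),(342,123)))
```

```text
(array([ 0.64074868, -0.08377141,  0.12000036]), np.float64(0.01112516195036578)) (array([ 0.65944265, -0.08864521,  0.454684  ]), np.float64(0.0020347785642858564))
```

View pics/mon.png

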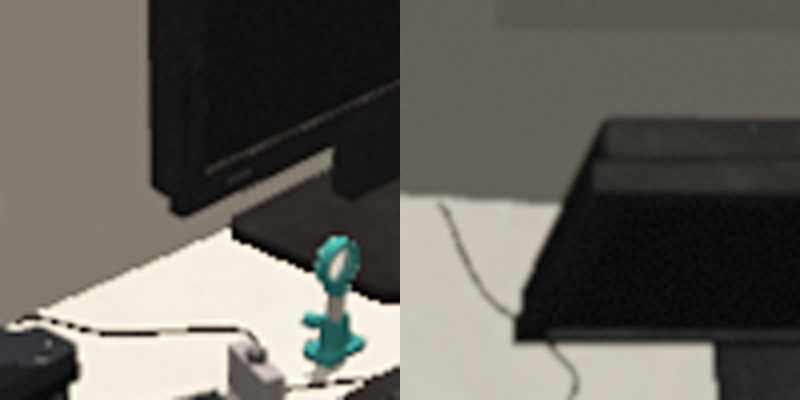

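The monitor's lower-left front corner triangulates to about (0.64, −0.083, 0.12). That is too close to the hand's body for a vertical placing at the bay beside the stop. I'll set the ring down at a free spot, take it again with the hand leaning 25° away from the stop, then place it.

drive_tool:
  angular:
    - [0,0,0]
    - [0,0,0]
    - [0,0,0]
    - [0,0,0.133]
    - [0,0,0.133]
    - [0,0,0.132]
    - [0,0,0]
    - [0,0,0]
  delta_pos:
    - [-2.5,0.9,0]
    - [-3.5,1.3,0]
    - [-2.9,1.0,0]
    - [0,0,0]
    - [0,0,0]
    - [0,0,0]
    - [0,0,0]
    - [0,0,0]
  gripper: [2,2,2,2,2,2,2,2]

```text
time_s: 8.65
tool_pos: [0.4981, 0.1993, 0.1624]
tool_rot: [-179.9, 0.1, 69.9]
force: [0.0, 0.2, -1.0]
grip_width: 0.034
grasp_force: 20.0
```

```bash
python3 plan.py .5 .2 .0645 69.7
```

```text
t 8.65 pos [0.4981 0.1993 0.1624] rpy [-1.799e+02  1.000e-01  6.990e+01] q [ 22.  13. -52. 103.  11.  69. -54.] w 0.034 g 20.0 F [ 0.   0.2 -1. ]
delta cm [0.15 0.17 9.79] rotvec [-0.002  0.001  0.003]
in final axes [0.13 0.16 9.79]
```

drive_tool:
  angular:
    - [0,0,0]
    - [0,0,0]
    - [0,0,0]
    - [0,0,0]
    - [0,0,0]
    - [0,0,0]
    - [0,0,0]
    - [0,0,0]
    - [0,0,0]
    - [0,-0.109,0]
    - [0,-0.109,0]
    - [0,-0.109,0]
    - [0,-0.109,0]
    - [0,0,0]
  delta_pos:
    - [0,0,3]
    - [0,0,3]
    - [0,0,2.5]
    - [0,0,1]
    - [0,0,0.3]
    - [0,0,0]
    - [0,0,0]
    - [0,0,0]
    - [0,0,0]
    - [0,0,0]
    - [0,0,0]
    - [0,0,0]
    - [0,0,0]
    - [0,0,0]
  gripper: [2,2,2,2,2,2,6,6,6,6,6,6,6,6]

```text
time_s: 10.05
tool_pos: [0.498, 0.2032, 0.0641]
tool_rot: [-179.8, 25.0, 70.0]
force: [-0.3, 0.8, -0.3]
grip_width: 0.0598
grasp_force: 0.0
```

Run:
```python
from fit import *
o=telemetry.get_obs();print(o['time_s'],o['tool_pos'],o['tool_rot'],np.round(o['qpos']),o['grip_width'],o['force'])
p=eyes.read_camera('scene');s=p['pixels'][150:330,190:360];cv2.imwrite('pics/s2c.png',cv2.resize(s[:,:,::-1],None,fx=3.3,fy=3.3,interpolation=2))
```

```text
10.05 [0.49802217 0.20320682 0.06405377] [-179.78801096   24.96275852   70.01639996] [ -3.  34. -42.  94.  33.  85. -74.] 0.05982608366721753 [-0.27665963  0.75806052 -0.29200229]
```

View pics/s2c.png

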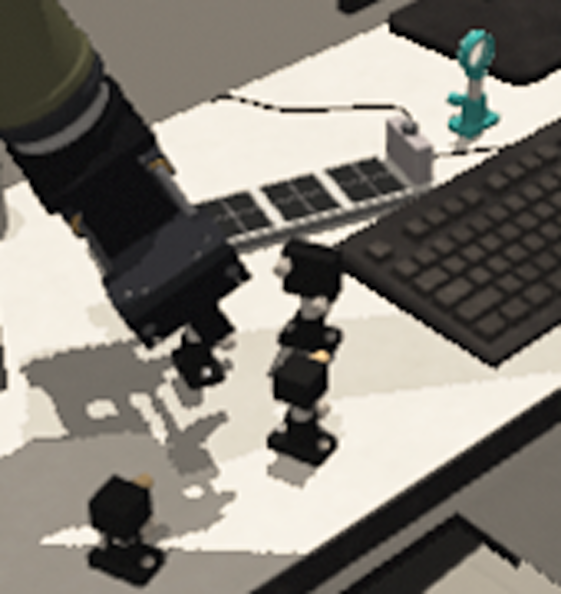

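The ring stands at its new spot with the hand leaning over it. I'll re-centre by 5 mm, close and lift.

drive_tool:
  angular:
    - [0,0,0]
    - [0,0,0]
    - [0,0,0]
    - [0,0,0]
    - [0,0,0]
    - [0,0,0]
    - [0,0,0]
    - [0,0,0]
    - [0,0,0]
    - [0,0,0]
    - [0,0,0]
    - [0,0,0]
  delta_pos:
    - [-0.45,0,0.21]
    - [0,0,0]
    - [0,0,0]
    - [0,0,0]
    - [0,0,0]
    - [0,0,0]
    - [0,0,0]
    - [-0.42,0,-0.9]
    - [-1.27,0,-2.72]
    - [-1.27,0,-2.72]
    - [-1.27,0,-2.72]
    - [0,0,0]
  gripper: [6,2,2,2,2,2,2,2,2,2,2,2]
  squeeze: 25

```text
time_s: 11.3
tool_pos: [0.4987, 0.1967, 0.1698]
tool_rot: [179.7, 24.7, 69.6]
force: [0.7, 0.5, -1.5]
grip_width: 0.0335
grasp_force: 25.0
```

```bash
python3 plan.py .5602 -.0298 .155 74
python3 - <<'E'
from fit import *
p=eyes.read_camera('wrist');t=eyes.read_camera('scene')
a=np.hstack([cv2.resize(p['pixels'],None,fx=.9,fy=.9),cv2.resize(t['pixels'][150:276,200:294],None,fx=3,fy=3)]);cv2.imwrite('pics/m3.png',a[:,:,::-1])
E
```

```text
t 11.3 pos [0.4987 0.1967 0.1698] rpy [179.7  24.7  69.6] q [ -0.  27. -44.  90.  29.  94. -69.] w 0.0335 g 25.0 F [ 0.7  0.5 -1.5]
delta cm [-16.72  13.62   9.37] rotvec [-0.011  0.43  -0.075]
in final axes [-20.08  12.15   1.48]
```

View pics/m3.png

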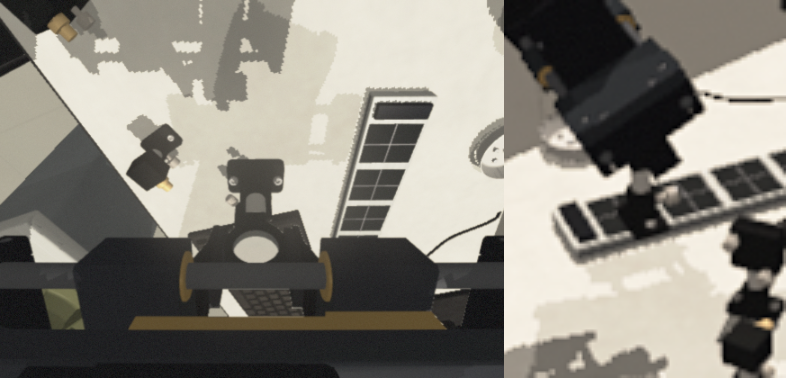

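The ring is held upright (foot at (255,175) in the left view). Now carry it to above the bay beside the stop.

drive_tool:
  angular:
    - [0,0,0]
    - [0,0,0]
    - [0,0,0]
    - [0,0,0]
    - [0,0,0]
    - [0,0,0]
    - [-0.0325,0,-0.07]
    - [0,0,0]
    - [0,0,0]
  delta_pos:
    - [-1.39,1.1,0.65]
    - [-2.44,1.93,1.14]
    - [-3.13,2.48,1.46]
    - [-3.13,2.48,1.46]
    - [-3.13,2.48,1.46]
    - [-2.44,1.93,1.14]
    - [-1.74,1.38,0.81]
    - [0,0,0]
    - [0,0,0]
  gripper: [2,2,2,2,2,2,2,2,2]

```text
time_s: 12.3
tool_pos: [0.5584, -0.0347, 0.1641]
tool_rot: [-179.8, 25.0, 74.0]
force: [-0.6, 0.8, -2.4]
grip_width: 0.0339
grasp_force: 25.0
```

```bash
python3 plan.py .5602 -.0298 .08 74
python3 - <<'E'
from fit import *
for c in ['wrist','scene','top']:
    p=eyes.read_camera(c)
    if c=='wrist': a=cv2.resize(p['pixels'],None,fx=.9,fy=.9)
    if c=='scene': b=cv2.resize(p['pixels'][130:256,255:349],None,fx=3,fy=3)
cv2.imwrite('pics/m4.png',np.hstack([a,b])[:,:,::-1])
E
```

```text
t 12.3 pos [ 0.5584 -0.0347  0.1641] rpy [-179.8   25.    74. ] q [ 19.  22. -39.  95.  34.  85. -44.] w 0.0339 g 25.0 F [-0.6  0.8 -2.4]
delta cm [4.03 0.06 7.4 ] rotvec [-0.003  0.437 -0.001]
in final axes [0.52 0.04 8.41]
```

View pics/m4.png

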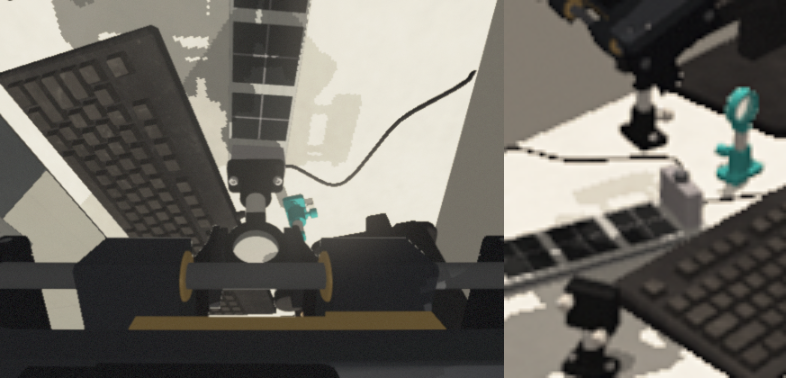

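The held foot is at (256,176) in the view, and the bay crosses are at about (263,118) and (266,55). I'll work out both before lowering.

Run:
```python
from fit import *
p=eyes.read_camera('wrist');t=eyes.read_camera('top')
cs=[(440,97),(517,128),(602,158)];c=np.array(cs)/4.4+[140,165]
for (u,v) in [(263,118),(265.5,55)]: print('cross',atz(p,(u/.9,v/.9),.014))
print('foot',atz(p,(256/.9,176/.9),.107))
for d in models.cut_out(p,'ring_mount_mid')[:2]:
    m=d['pixels'].astype(np.uint8);ys,xs=np.nonzero(m);print(d['p'],d['centre'],xs.min(),xs.max(),ys.min(),ys.max())
g=cv2.cvtColor(p['pixels'],cv2.COLOR_RGB2GRAY)[165:225,240:330]
cv2.imwrite('pics/m5.png',cv2.resize(p['pixels'][90:250,220:340][:,:,::-1],None,fx=3.6,fy=3.6,interpolation=2))
```

```text
cross [ 0.5681 -0.0262  0.014 ]
cross [0.5844 0.027  0.014 ]
foot [ 0.5626 -0.0213  0.107 ]
0.78 [285.2, 238.1] 249 318 177 292
0.69 [312.0, 333.0] 302 329 322 347
```

View pics/m5.png

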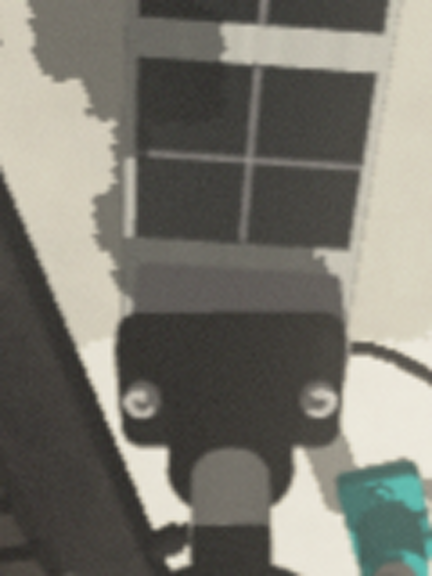

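Foot and cross disagree with the top-view estimate by several mm. I'll settle the rail pose by fitting the pad pattern in the stored scene, top and wrist pictures.

```bash
cat > rail.py <<'E'
from fit import *
# samples in rail frame (u along, v across): pad (dark) vs aluminium gaps (light)
g=np.arange(-.022,.0221,.002);v=np.arange(-.026,.0261,.002)
pads=[(b+u,w,.014) for b in(-.0825,-.0275,.0275,.0825) for u in g for w in v if min(abs(u),abs(w))>.003]
gaps=[(b+u,w,.014) for b in(-.055,0,.055) for u in(-.0025,0,.0025) for w in v]+[(u,s,.014) for u in np.arange(-.105,.1051,.003) for s in(-.0285,.0285)]
P,Gp=np.array(pads),np.array(gaps)
def score(p,g,q):
    c,s=np.cos(q[2]),np.sin(q[2]);M=np.array([[c,s,0],[-s,c,0],[0,0,1]])
    def mean(X):
        u=proj(p,X@M+[q[0],q[1],0]).astype(np.float32)
        return cv2.remap(g,u[:,:1],u[:,1:],1,borderMode=1).mean()
    return mean(P)-mean(Gp)
def railfit(p,q0=(.5895,.0462,np.radians(69.7))):
    g=cv2.cvtColor(p['pixels'],cv2.COLOR_RGB2GRAY).astype(np.float32)
    f=lambda v:score(p,g,(v[0],v[1],v[2]/10)); best=None
    for dx in(-.008,0,.008):
        for dy in(-.008,0,.008):
            x0=np.array([q0[0]+dx,q0[1]+dy,q0[2]*10]);S=np.vstack([x0,x0+[.005,0,0],x0+[0,.005,0],x0+[0,0,.4]])
            r=minimize(f,x0,method='Nelder-Mead',options=dict(initial_simplex=S,xatol=1e-5,fatol=1e-3))
            if best is None or r.fun<best.fun:best=r
    v=best.x;return np.round([v[0],v[1],np.degrees(v[2]/10),best.fun],4)
E
python3 - <<'E'
from rail import *
im=lambda n:cv2.imread('pics/'+n)[:,:,::-1].copy()
for c,n in [('top','top0.png'),('scene','scene0.png')]:
    p=dict(eyes.read_camera(c));p['pixels']=im(n);print(c,railfit(p))
w=dict(eyes.read_camera('wrist'));p=dict(w)
p['origin']=[0.52325555,0.22431896,0.44250122];p['orientation']=[163.63502384,0.25316857,-74.93453738];p['pixels']=im('w1.png');print('w1',railfit(p))
for uv in [(289.1,134.1)]: print('cross now',atz(w,uv,.014))
print('foot now',atz(w,(283.8,194.6),.107))
o=telemetry.get_obs();M=rot(o['tool_rot']);print('cam in tool',M.T@(np.array(w['origin'])-o['tool_pos']))
E
```

```text
top [ 5.922000e-01  4.910000e-02  7.007220e+01 -1.101153e+02]
scene [ 5.942000e-01  4.660000e-02  6.995240e+01 -1.425921e+02]
w1 [ 5.931000e-01  4.980000e-02  6.999990e+01 -1.550755e+02]
cross now [ 0.5654 -0.0288  0.014 ]
foot now [ 0.5628 -0.0212  0.107 ]
cam in tool [ 7.92947865e-02  3.47253258e-05 -1.47971239e-01]
```

The three fits agree: rail centre (0.593, 0.0485), yaw 70°, so the bay by the stop is at (0.565, −0.029). Next I fit how the ring hangs in the hand, meaning its tilt and height.

```bash
cat > held.py <<'E'
from fit import *
def render6(p,k,q):
    m=np.zeros(p['pixels'].shape[:2],np.uint8);M=R.from_euler('ZY',[q[3],q[4]]).as_matrix()
    for P in parts(k):
        u=cv2.convexHull(proj(p,P@M.T+q[:3]).astype(np.float32));cv2.fillConvexPoly(m,np.round(u*16).astype(np.int32),1,shift=4)
    return m.astype(bool)
def fit6(views,k,q0):
    sc=np.array([1,1,1,.05,.05]).astype(float)
    def cost(v):
        q=np.r_[v[:3],v[3:]/.05*1.0]
        c=0
        for p,m,roi in views:
            r=render6(p,k,q)&roi;mm=m&roi;c+=1-(r&mm).sum()/max(1,(r|mm).sum())
        return c/len(views)
    best=None
    for a in(-.2,0,.2):
        for dz in(-.012,0):
            x0=np.r_[q0[0],q0[1],q0[2]+dz,q0[3]*.05,a*.05];S=np.vstack([x0]+[x0+.006*np.eye(5)[i] for i in range(5)])
            r=minimize(cost,x0,method='Nelder-Mead',options=dict(initial_simplex=S,xatol=1e-5,fatol=1e-4,maxiter=600))
            if best is None or r.fun<best.fun:best=r
    v=best.x;return np.round(np.r_[v[:3],np.degrees(v[3:]/.05)],4),round(best.fun,3)
E
python3 - <<'E'
from held import *
V=[]
for c in('wrist','scene'):
    p=eyes.read_camera(c)
    roi=np.ones((420,560),bool)
    if c=='wrist': roi[245:]=0
    else:
        u=proj(p,[[.5584,-.0347,.14]])[0];print('scene grasp px',u)
        roi[:int(u[1])]=0
    for d in models.cut_out(p,'ring_mount_mid')[:3]:
        ys,xs=np.nonzero(d['pixels']);print(c,round(d['p'],2),np.round(d['centre']),xs.min(),xs.max(),ys.min(),ys.max())
    D=models.cut_out(p,'ring_mount_mid')
    ref=proj(p,[[.56,-.03,.13]])[0]
    D=[d for d in D if np.hypot(*(np.array(d['centre'])-ref))<45]
    if D: V.append((p,D[0]['pixels'],roi))
for vs in [V,V[:1]]: print(fit6(vs,'ring',np.array([.56,-.03,.1,np.radians(74)])))
p=V[0][0]
for z in(.085,.1): 
    print(z,np.round(proj(p,[[.56+.02*.961,-.03-.02*.276,z+.007],[.56-.02*.961,-.03+.02*.276,z+.007]]),1))
E
```

```text
wrist 0.97 [285. 238.] 249 319 176 292
wrist 0.45 [289.  75.] 253 345 0 169
scene grasp px [303.43549667 159.96157153]
scene 0.67 [333. 178.] 326 341 159 190
scene 0.64 [301. 171.] 293 310 155 178
(array([ 5.60000e-01, -2.93000e-02,  9.42000e-02,  7.34766e+01,
       -7.96300e-01]), np.float64(0.536))
(array([ 5.60000e-01, -2.93000e-02,  9.42000e-02,  7.34766e+01,
       -7.96300e-01]), np.float64(0.072))
0.085 [[312.8 191.7]
 [253.7 191.6]]
0.1 [[314.4 205.8]
 [252.  205.7]]
```

The wrist fit is tight (misfit 0.07): the ring is upright with its foot at (0.560, −0.029) and its underside at z ≈ 0.094. Shift slightly and lower.

drive_tool:
  angular:
    - [0,0,0]
    - [0,0,0]
    - [0,0,0]
    - [0,0,0]
    - [0,0,0]
    - [0,0,0]
    - [0,0,0]
    - [0,0,0]
  delta_pos:
    - [0.18,0.3,-0.085]
    - [0.845,0,1.813]
    - [1.057,0,2.266]
    - [0.845,0,1.813]
    - [0.423,0,0.906]
    - [0.127,0,0.272]
    - [0,0,0]
    - [0,0,0]
  gripper: [2,2,2,2,2,2,2,2]

```text
time_s: 13.85
tool_pos: [0.5637, -0.0318, 0.0882]
tool_rot: [179.9, 25.0, 74.0]
force: [-0.2, -0.4, -1.3]
grip_width: 0.0334
grasp_force: 25.0
```

```bash
python3 plan.py .5649 -.0288 .078 74
python3 - <<'E'
from held import *
p=eyes.read_camera('wrist');roi=np.ones((420,560),bool);roi[245:]=0
d=models.cut_out(p,'ring_mount_mid')[0];print(d['p'],d['centre'])
print(fit6([(p,d['pixels'],roi)],'ring',np.array([.5645,-.029,.018,np.radians(74)])))
E
```

```text
t 13.85 pos [ 0.5637 -0.0318  0.0882] rpy [179.9  25.   74. ] q [ 17.  27. -38.  98.  37.  79. -49.] w 0.0334 g 25.0 F [-0.2 -0.4 -1.3]
delta cm [0.73 0.03 0.79] rotvec [0.002 0.436 0.001]
in final axes [0.33 0.03 1.02]
0.86 [285.7, 237.0]
(array([ 5.64600e-01, -2.73000e-02,  1.92000e-02,  7.51504e+01,
       -9.53200e-01]), np.float64(0.067))
```

drive_tool:
  angular:
    - [0,0,0]
    - [0,0,0]
    - [0,0,0]
    - [0,0,0]
  delta_pos:
    - [0.19,0,0.408]
    - [0.106,0,0.227]
    - [0.042,0,0.091]
    - [0,0,0]
  gripper: [2,2,2,2]

```text
time_s: 14.35
tool_pos: [0.563, -0.0321, 0.0799]
tool_rot: [180.0, 25.0, 74.1]
force: [-1.2, 0.1, 2.7]
grip_width: 0.0338
grasp_force: 25.0
```

Contact (force changed by +4 N). Release and back out along the tool axis, then check.

drive_tool:
  angular:
    - [0,0,0]
    - [0,0,0]
    - [0,0,0]
    - [0,0,0]
    - [0,0,0]
    - [0,0,0]
    - [0,0,0]
    - [0,0,0]
    - [0,0,0]
    - [0,0.109,0]
    - [0,0.109,0]
    - [0,0.109,0]
    - [0,0.109,0]
    - [0,0,0]
  delta_pos:
    - [0,0,0]
    - [0,0,0]
    - [0,0,0]
    - [0,0,-1]
    - [0,0,-2.5]
    - [0,0,-3.5]
    - [0,0,-4]
    - [0,0,-4]
    - [0,0,0]
    - [0,0,0]
    - [0,0,0]
    - [0,0,0]
    - [0,0,0]
    - [0,0,0]
  gripper: [6,6,6,6,6,6,6,6,6,8.7,8.7,8.7,8.7,8.7]

```text
time_s: 15.75
tool_pos: [0.5803, 0.0234, 0.2156]
tool_rot: [179.9, 0.1, 73.6]
force: [0.2, -1.8, -0.6]
grip_width: 0.0854
grasp_force: 0.0
```

```bash
cat > chk.py <<'E'
import sys
from rail import *
NM={'ring':'ring_mount_mid','mirror':'mirror_mount_mid','tall':'tall_cube_mid','short':'short_cube_mid'}
G={'ring':(.5646,-.028),'mirror':(.469,.1212),'tall':(.3955,.2055),'short':(.398,.3444)}
def chk(k,g,yaw,z,cams=('wrist','scene')):
    V=[]
    for c in cams:
        p=eyes.read_camera(c);ref=proj(p,[[g[0],g[1],z+.04]])[0]
        D=[d for d in models.cut_out(p,NM[k]) if np.hypot(*(np.array(d['centre'])-ref))<(40 if c=='wrist' else 12)]
        print(k,c,'ref',np.round(ref),[(round(d['p'],2),np.round(d['centre'])) for d in D])
        if D: V.append((p,D[0]['pixels'])); print('   ',np.round(fit(V[-1:],k,(g[0],g[1],np.radians(yaw)),z),4))
    if len(V)>1: print('  joint',np.round(fit(V,k,(g[0],g[1],np.radians(yaw)),z),4))
E
python3 - <<'E'
from chk import *
o=telemetry.get_obs();print(o['time_s'],o['tool_pos'],o['tool_rot'],np.round(o['qpos']))
chk('ring',(.5646,-.028),74,.014)
p=eyes.read_camera('wrist');save(p,'w5.png')
E
```

```text
15.75 [0.58030713 0.02342627 0.21563642] [1.79931652e+02 1.25068705e-01 7.35970807e+01] [ 33.  15. -44.  94.  11.  75. -30.]
ring wrist ref [283. 254.] [(0.72, array([283., 250.]))]
    [ 5.63800e-01 -2.54000e-02  7.38491e+01  8.54000e-02]
ring scene ref [300. 191.] [(0.63, array([301., 197.]))]
    [ 5.70800e-01 -3.18000e-02  6.22793e+01  2.10500e-01]
  joint [ 5.6440e-01 -2.5400e-02  6.6095e+01  1.8470e-01]
```

The ring stands 3–4 mm from its pad centre. Next the mirror: go beside it for a close look.

drive_tool:
  angular:
    - [0,0,0]
    - [0,0,0]
    - [0,0,0]
    - [0,0,0]
    - [0,0,0]
    - [0,0,-0.127]
    - [0,0,-0.127]
    - [0,0,-0.127]
    - [0,0,-0.127]
    - [0,0,-0.127]
    - [0,0,0]
  delta_pos:
    - [2.05,-3.27,0]
    - [2.05,-3.27,0]
    - [2.05,-3.27,0]
    - [2.05,-3.27,0]
    - [2.05,-3.27,0]
    - [0,0,0]
    - [0,0,0]
    - [0,0,0.5]
    - [0,0,0.5]
    - [0,0,0.5]
    - [0,0,0]
  gripper: [8.7,8.7,8.7,8.7,8.7,7,7,7,7,7,7]

```text
time_s: 17.1
tool_pos: [0.4502, 0.1739, 0.1997]
tool_rot: [-179.9, -0.0, 110.7]
force: [-0.2, -0.7, -0.3]
grip_width: 0.0705
grasp_force: 0.0
```

```bash
python3 - <<'E'
from chk import *
chk('mirror',(.469,.1212),-70,0)
chk('tall',(.3955,.2055),-78,0,['wrist'])
E
python3 plan.py .469 .1212 .053 110
```

```text
mirror wrist ref [283. 257.] [(0.73, array([287., 254.]))]
    [  0.4691   0.1221 -70.1282   0.1243]
mirror scene ref [284. 237.] [(0.8, array([285., 239.]))]
    [  0.4698   0.1201 -63.5477   0.1312]
  joint [  0.4695   0.121  -70.0268   0.129 ]
tall wrist ref [240. 153.] [(0.59, array([240., 152.]))]
    [  0.3956   0.2054 -75.6861   0.138 ]
t 17.4 pos [0.4513 0.1727 0.2006] rpy [180.    0.  110.4] q [ 28.   2. -52. 107.   1.  72.  -4.] w 0.07 g 0.0 F [-0.   0.4 -0.7]
delta cm [-5.44 -0.15 14.76] rotvec [0.    0.    0.008]
in final axes [-5.44 -0.1  14.76]
```

drive_tool:
  angular:
    - [0,0,0]
    - [0,0,0]
    - [0,0,0]
    - [0,0,0]
    - [0,0,0]
    - [0,0,0]
    - [0,0,0]
    - [0,0,0]
    - [0,0,0]
    - [0,0,0]
    - [0,0,0]
    - [0,0,0]
    - [0,0,0]
    - [0,0,0]
    - [0,0,0]
  delta_pos:
    - [-2.7,-0.07,2]
    - [-2.7,-0.07,2]
    - [0,0,3]
    - [0,0,3]
    - [0,0,2.5]
    - [0,0,1.5]
    - [0,0,0.8]
    - [0,0,0]
    - [0,0,0]
    - [0,0,0]
    - [0,0,0]
    - [0,0,0]
    - [0,0,0]
    - [0,0,0]
    - [0,0,0]
  gripper: [7,7,7,7,7,7,7,7,3,3,3,3,3,3,3]
  squeeze: 25

```text
time_s: 18.9
tool_pos: [0.4691, 0.1212, 0.0526]
tool_rot: [180.0, 0.0, 110.5]
force: [-0.4, -0.6, 2.9]
grip_width: 0.0378
grasp_force: 24.9
```

```bash
python3 plan.py .5837 .0229 .16 70
```

```text
t 18.9 pos [0.4691 0.1212 0.0526] rpy [180.    0.  110.5] q [ 27.  14. -48. 116.  13.  55.  -7.] w 0.0378 g 24.9 F [-0.4 -0.6  2.9]
delta cm [-13.22   7.3  -10.73] rotvec [0.    0.    0.706]
in final axes [ -5.32  14.13 -10.74]
```

drive_tool:
  angular:
    - [0,0,0]
    - [0,0,0]
    - [0,0,0]
    - [0,0,0.118]
    - [0,0,0.118]
    - [0,0,0.118]
    - [0,0,0.118]
    - [0,0,0.118]
    - [0,0,0.116]
    - [0,0,0]
    - [0,0,0]
    - [0,0,0]
    - [0,0,0]
    - [0,0,0]
    - [0,0,0]
    - [0,0,0]
  delta_pos:
    - [0,0,-1]
    - [0,0,-3]
    - [0,0,-3.5]
    - [0,0,-3]
    - [0,0,0]
    - [0,0,0]
    - [0,0,0]
    - [0,0,0]
    - [0,0,0]
    - [-0.64,1.7,0]
    - [-1.28,3.39,0]
    - [-1.49,3.95,0]
    - [-1.28,3.39,0]
    - [-0.63,1.7,0]
    - [0,0,0]
    - [0,0,0]
  gripper: [3,3,3,3,3,3,3,3,3,3,3,3,3,3,3,3]

```text
time_s: 20.5
tool_pos: [0.5834, 0.0225, 0.1569]
tool_rot: [-179.9, -0.0, 70.0]
force: [1.0, 0.4, -0.8]
grip_width: 0.0381
grasp_force: 24.9
```

```bash
python3 plan.py .5837 .0229 .0666 70
python3 - <<'E'
from held import *
p=eyes.read_camera('wrist');roi=np.ones((420,560),bool);roi[262:]=0
for d in models.cut_out(p,'mirror_mount_mid')[:2]: 
  ys,xs=np.nonzero(d['pixels']);print(d['p'],d['centre'],xs.min(),xs.max(),ys.min(),ys.max())
E
```

```text
t 20.5 pos [0.5834 0.0225 0.1569] rpy [-179.9   -0.    70. ] q [ 31.  18. -42.  97.  13.  69. -34.] w 0.0381 g 24.9 F [ 1.   0.4 -0.8]
delta cm [0.04 0.03 9.03] rotvec [-0.002 -0.     0.001]
in final axes [0.04 0.02 9.03]
0.56 [288.3, 256.2] 241 325 214 292
```

drive_tool:
  angular:
    - [0,0,0]
    - [0,0,0]
    - [0,0,0]
    - [0,0,0]
    - [0,0,0]
    - [0,0,0]
    - [0,0,0]
  delta_pos:
    - [0,0,2.5]
    - [0,0,3]
    - [0,0,2]
    - [0,0,0.8]
    - [0,0,0.35]
    - [0,0,0.2]
    - [0,0,0]
  gripper: [3,3,3,3,3,3,3]

```text
time_s: 21.3
tool_pos: [0.584, 0.0232, 0.0698]
tool_rot: [179.9, -0.0, 70.0]
force: [0.5, -0.5, -1.1]
grip_width: 0.0375
grasp_force: 24.9
```

drive_tool:
  angular:
    - [0,0,0]
    - [0,0,0]
    - [0,0,0]
  delta_pos:
    - [0,0,0.2]
    - [0,0,0.1]
    - [0,0,0]
  gripper: [3,3,3]

```text
time_s: 21.6
tool_pos: [0.584, 0.0229, 0.0667]
tool_rot: [179.9, -0.0, 70.0]
force: [-0.9, -0.1, 2.7]
grip_width: 0.0377
grasp_force: 25.0
```

drive_tool:
  angular:
    - [0,0,0]
    - [0,0,0]
    - [0,0,0]
    - [0,0,0]
    - [0,0,0]
    - [0,0,0]
    - [0,0,0]
    - [0,0,0]
    - [0,0,0]
    - [0,0,0]
    - [0,0,0]
    - [0,0,0]
    - [0,0,0]
    - [0,0,0]
    - [0,0,0]
    - [0,0,0]
    - [0,0,-0.148]
    - [0,0,-0.148]
    - [0,0,-0.148]
    - [0,0,-0.148]
  delta_pos:
    - [0,0,0]
    - [0,0,0]
    - [0,0,0]
    - [0,0,-1]
    - [0,0,-3]
    - [0,0,-4]
    - [0,0,-4]
    - [0,0,-2]
    - [1.86,-3.34,0]
    - [1.86,-3.34,0]
    - [1.86,-3.34,0]
    - [1.86,-3.34,0]
    - [1.86,-3.34,0]
    - [1.86,-3.34,0]
    - [1.86,-3.34,0]
    - [1.86,-3.34,0]
    - [0,0,0]
    - [0,0,0]
    - [0,0,0]
    - [0,0,0]
  gripper: [7,7,7,7,7,7,7,7,7,7,7,7,7,7,7,7,7,7,7,7]

```text
time_s: 23.6
tool_pos: [0.383, 0.2545, 0.2065]
tool_rot: [180.0, 0.0, 104.3]
force: [-0.3, -0.7, 0.0]
grip_width: 0.0702
grasp_force: 0.0
```

```bash
python3 - <<'E'
from chk import *
chk('tall',(.3956,.2054),-76,0)
chk('short',(.398,.3444),-76,0)
chk('mirror',(.5837,.0229),70,.014,['scene','top'])
E
python3 plan.py .3956 .2054 .046 104
```

```text
tall wrist ref [283. 249.] [(0.61, array([283., 248.]))]
    [  0.3958   0.2052 -73.1452   0.1001]
tall scene ref [280. 270.] [(0.56, array([280., 273.]))]
    [  0.3945   0.2029 -68.9523   0.1299]
  joint [  0.3956   0.2045 -75.0623   0.1318]
short wrist ref [322. 115.] [(0.79, array([322., 118.]))]
    [  0.3982   0.3447 -75.248    0.1745]
short scene ref [226. 305.] [(0.58, array([227., 310.]))]
    [  0.3961   0.3425 -84.1731   0.1213]
  joint [  0.3972   0.3442 -77.944    0.1753]
mirror scene ref [280. 196.] []
mirror top ref [276. 197.] [(0.6, array([274., 201.]))]
    [5.8440e-01 2.8900e-02 5.5155e+01 1.9430e-01]
t 24.2 pos [0.3832 0.2541 0.2058] rpy [-180.    -0.   103.9] q [ 20.  -3. -54. 110.  -3.  72. -19.] w 0.07 g 0.0 F [ 0.1  0.  -0. ]
delta cm [-5.02  0.04 15.98] rotvec [-0.    -0.    -0.002]
in final axes [-5.02  0.02 15.98]
```

drive_tool:
  angular:
    - [0,0,0]
    - [0,0,0]
    - [0,0,0]
    - [0,0,0]
    - [0,0,0]
    - [0,0,0]
    - [0,0,0]
    - [0,0,0]
    - [0,0,0]
    - [0,0,0]
    - [0,0,0]
    - [0,0,0]
    - [0,0,0]
    - [0,0,0]
    - [0,0,0]
    - [0,0,0]
  delta_pos:
    - [-2.5,0,2.5]
    - [-2.5,0,2.5]
    - [0,0,3]
    - [0,0,3]
    - [0,0,2.5]
    - [0,0,1.5]
    - [0,0,0.7]
    - [0,0,0]
    - [0,0,0]
    - [0,0,0]
    - [0,0,0]
    - [0,0,0]
    - [0,0,0]
    - [0,0,0]
    - [0,0,0]
    - [0,0,0]
  gripper: [6,6,6,6,6,6,6,6,1.8,1.8,1.8,1.8,1.8,1.8,1.8,1.8]
  squeeze: 25

```text
time_s: 25.8
tool_pos: [0.3955, 0.2056, 0.0491]
tool_rot: [180.0, 0.0, 103.9]
force: [0.4, -0.5, 2.9]
grip_width: 0.0257
grasp_force: 25.0
```

```bash
python3 plan.py .6025 .0745 .15 70
```

```text
t 25.8 pos [0.3955 0.2056 0.0491] rpy [180.    0.  103.9] q [ 19.   9. -52. 121.   9.  53. -24.] w 0.0257 g 25.0 F [ 0.4 -0.5  2.9]
delta cm [-17.71  16.94 -10.08] rotvec [0.    0.    0.592]
in final axes [ -5.24  23.94 -10.09]
```

drive_tool:
  angular:
    - [0,0,0]
    - [0,0,0]
    - [0,0,0]
    - [0,0,0]
    - [0,0,0.148]
    - [0,0,0.148]
    - [0,0,0.148]
    - [0,0,0.148]
    - [0,0,0]
    - [0,0,0]
    - [0,0,0]
    - [0,0,0]
    - [0,0,0]
    - [0,0,0]
    - [0,0,0]
    - [0,0,0]
    - [0,0,0]
  delta_pos:
    - [0,0,-1]
    - [0,0,-3]
    - [0,0,-3]
    - [0,0,-3]
    - [0,0,0]
    - [0,0,0]
    - [0,0,0]
    - [0,0,0]
    - [-0.47,2.15,0]
    - [-0.84,3.83,0]
    - [-0.89,4.07,0]
    - [-0.89,4.07,0]
    - [-0.84,3.83,0]
    - [-0.79,3.59,0]
    - [-0.52,2.4,0]
    - [0,0,0]
    - [0,0,0]
  gripper: [1.8,1.8,1.8,1.8,1.8,1.8,1.8,1.8,1.8,1.8,1.8,1.8,1.8,1.8,1.8,1.8,1.8]

```text
time_s: 27.5
tool_pos: [0.6018, 0.0746, 0.1485]
tool_rot: [-179.9, -0.0, 70.0]
force: [-1.0, 0.6, -1.1]
grip_width: 0.0255
grasp_force: 25.0
```

```bash
python3 plan.py .6025 .0745 .063 70
python3 - <<'E'
from chk import *
chk('mirror',(.5837,.0229),70,.014,['wrist','scene'])
E
```

```text
t 27.5 pos [0.6018 0.0746 0.1485] rpy [-179.9   -0.    70. ] q [ 27.  22. -45.  95.  16.  70. -42.] w 0.0255 g 25.0 F [-1.   0.6 -1.1]
delta cm [0.01 0.09 8.55] rotvec [-0.002 -0.    -0.   ]
in final axes [0.01 0.07 8.55]
mirror wrist ref [285. 287.] []
mirror scene ref [280. 196.] [(0.75, array([278., 203.]))]
    [5.89000e-01 2.09000e-02 8.09035e+01 2.29000e-01]
```

drive_tool:
  angular:
    - [0,0,0]
    - [0,0,0]
    - [0,0,0]
    - [0,0,0]
    - [0,0,0]
    - [0,0,0]
    - [0,0,0]
  delta_pos:
    - [0,0.07,2.5]
    - [0,0,3]
    - [0,0,2]
    - [0,0,0.6]
    - [0,0,0.3]
    - [0,0,0.1]
    - [0,0,0]
  gripper: [1.8,1.8,1.8,1.8,1.8,1.8,1.8]

```text
time_s: 28.4
tool_pos: [0.6037, 0.0745, 0.0651]
tool_rot: [179.9, -0.0, 70.0]
force: [0.7, -0.2, -1.9]
grip_width: 0.0258
grasp_force: 25.0
```

drive_tool:
  angular:
    - [0,0,0]
    - [0,0,0]
    - [0,0,0]
  delta_pos:
    - [0,0,0.15]
    - [0,0,0.1]
    - [0,0,0]
  gripper: [1.8,1.8,1.8]

```text
time_s: 28.7
tool_pos: [0.6039, 0.0745, 0.0631]
tool_rot: [179.9, -0.0, 70.0]
force: [-0.7, -0.1, 5.7]
grip_width: 0.0261
grasp_force: 25.0
```

drive_tool:
  angular:
    - [0,0,0]
    - [0,0,0]
    - [0,0,0]
    - [0,0,0]
    - [0,0,0]
    - [0,0,0]
    - [0,0,0]
    - [0,0,0]
    - [0,0,0]
    - [0,0,0]
    - [0,0,0]
    - [0,0,0]
    - [0,0,0]
    - [0,0,0]
    - [0,0,0]
    - [0,0,0]
    - [0,0,-0.148]
    - [0,0,-0.148]
    - [0,0,-0.148]
    - [0,0,-0.148]
  delta_pos:
    - [0,0,0]
    - [0,0,0]
    - [0,0,0]
    - [0,0,-1]
    - [0,0,-3]
    - [0,0,-4]
    - [0,0,-4]
    - [0,0,-2]
    - [2.29,-3.57,0]
    - [2.29,-3.57,0]
    - [2.29,-3.57,0]
    - [2.29,-3.57,0]
    - [2.29,-3.57,0]
    - [2.29,-3.57,0]
    - [2.29,-3.57,0]
    - [2.29,-3.57,0]
    - [0,0,0]
    - [0,0,0]
    - [0,0,0]
    - [0,0,0]
  gripper: [6,6,6,6,6,6,6,6,6,6,6,6,6,6,6,6,6,6,6,6]

```text
time_s: 30.7
tool_pos: [0.3969, 0.3444, 0.202]
tool_rot: [180.0, 0.0, 104.3]
force: [0.1, -0.2, 0.1]
grip_width: 0.06
grasp_force: 0.0
```

```bash
python3 - <<'E'
from chk import *
chk('short',(.398,.3444),-76,0,['wrist'])
chk('tall',(.6025,.0745),70,.014,['scene','top'])
chk('mirror',(.5837,.0229),70,.014,['scene','top'])
E
python3 plan.py .398 .3446 .039 104
```

```text
short wrist ref [284. 204.] [(0.72, array([286., 201.]))]
    [  0.3979   0.3443 -75.2841   0.1321]
tall scene ref [259. 201.] []
tall top ref [257. 190.] [(0.73, array([258., 191.]))]
    [ 0.6008  0.0723 31.171   0.1943]
mirror scene ref [280. 196.] [(0.65, array([280., 200.]))]
    [5.86800e-01 1.93000e-02 7.21607e+01 2.33600e-01]
mirror top ref [276. 197.] [(0.5, array([274., 200.]))]
    [5.86200e-01 2.98000e-02 7.01135e+01 2.29700e-01]
  joint [5.84900e-01 2.58000e-02 8.77256e+01 2.94600e-01]
t 31.2 pos [0.3972 0.344  0.2014] rpy [-180.     0.   103.9] q [ 13.  11. -62. 102.  11.  73. -38.] w 0.0598 g 0.0 F [-0.3 -0.4 -0. ]
delta cm [ 0.04  0.09 16.24] rotvec [-0.     0.    -0.002]
in final axes [ 0.03  0.09 16.24]
```

drive_tool:
  angular:
    - [0,0,0]
    - [0,0,0]
    - [0,0,0]
    - [0,0,0]
    - [0,0,0]
    - [0,0,0]
    - [0,0,0]
    - [0,0,0]
    - [0,0,0]
    - [0,0,0]
    - [0,0,0]
    - [0,0,0]
    - [0,0,0]
    - [0,0,0]
    - [0,0,0]
  delta_pos:
    - [0,0.1,4]
    - [0,0,4]
    - [0,0,3.5]
    - [0,0,3]
    - [0,0,1.2]
    - [0,0,0.5]
    - [0,0,0]
    - [0,0,0]
    - [0,0,0]
    - [0,0,0]
    - [0,0,0]
    - [0,0,0]
    - [0,0,0]
    - [0,0,0]
    - [0,0,0]
  gripper: [6,6,6,6,6,6,6,1.8,1.8,1.8,1.8,1.8,1.8,1.8,1.8]
  squeeze: 25

```text
time_s: 32.7
tool_pos: [0.3983, 0.3443, 0.0396]
tool_rot: [180.0, 0.0, 103.9]
force: [-0.1, -1.8, 2.9]
grip_width: 0.0257
grasp_force: 24.7
```

```bash
python3 plan.py .6213 .1262 .139 70
```

```text
t 32.7 pos [0.3983 0.3443 0.0396] rpy [180.    0.  103.9] q [  4.  24. -56. 111.  24.  57. -48.] w 0.0257 g 24.7 F [-0.1 -1.8  2.9]
delta cm [-26.54  16.4   -9.94] rotvec [0.    0.    0.592]
in final axes [-12.87  28.41  -9.94]
```

drive_tool:
  angular:
    - [0,0,0]
    - [0,0,0]
    - [0,0,0]
    - [0,0,0]
    - [0,0,0]
    - [0,0,0]
    - [0,0,0]
    - [0,0,0]
    - [0,0,0.148]
    - [0,0,0.148]
    - [0,0,0.148]
    - [0,0,0.148]
    - [0,0,0]
    - [0,0,0]
    - [0,0,0]
    - [0,0,0]
    - [0,0,0]
    - [0,0,0]
    - [0,0,0]
    - [0,0,0]
  delta_pos:
    - [0,0,-1]
    - [0,0,-3]
    - [0,0,-3.5]
    - [0,0,-3]
    - [-2.5,0,0]
    - [-4.5,0,0]
    - [-4.5,0,0]
    - [-2.5,0,0]
    - [0,0,0]
    - [0,0,0]
    - [0,0,0]
    - [0,0,0]
    - [-0.21,2.4,0]
    - [-0.21,4.2,0]
    - [-0.21,4.4,0]
    - [-0.21,4.4,0]
    - [-0.21,3.2,0]
    - [-0.21,1.97,0]
    - [0,0,0]
    - [0,0,0]
  gripper: [1.8,1.8,1.8,1.8,1.8,1.8,1.8,1.8,1.8,1.8,1.8,1.8,1.8,1.8,1.8,1.8,1.8,1.8,1.8,1.8]

```text
time_s: 34.7
tool_pos: [0.6202, 0.1267, 0.1441]
tool_rot: [-179.9, -0.0, 70.0]
force: [-1.2, 0.8, -2.1]
grip_width: 0.0258
grasp_force: 24.7
```

```bash
python3 plan.py .6213 .1262 .0536 70
python3 - <<'E'
from chk import *
chk('tall',(.6025,.0745),70,.014,['wrist','scene'])
E
```

```text
t 34.7 pos [0.6202 0.1267 0.1441] rpy [-179.9   -0.    70. ] q [ 23.  27. -48.  91.  21.  72. -49.] w 0.0258 g 24.7 F [-1.2  0.8 -2.1]
delta cm [-0.01  0.13  9.05] rotvec [-0.002 -0.     0.   ]
in final axes [-0.01  0.12  9.05]
tall wrist ref [285. 290.] []
tall scene ref [259. 201.] [(0.69, array([262., 202.]))]
    [ 0.6073  0.0673 59.628   0.1797]
```

drive_tool:
  angular:
    - [0,0,0]
    - [0,0,0]
    - [0,0,0]
    - [0,0,0]
    - [0,0,0]
    - [0,0,0]
    - [0,0,0]
    - [0,0,0]
  delta_pos:
    - [0,0,2.5]
    - [0,0,3]
    - [0,0,2.3]
    - [0,0,0.7]
    - [0,0,0.3]
    - [0,0,0.2]
    - [0,0,0.1]
    - [0,0,0]
  gripper: [1.8,1.8,1.8,1.8,1.8,1.8,1.8,1.8]

```text
time_s: 35.7
tool_pos: [0.6215, 0.1265, 0.0544]
tool_rot: [179.9, -0.0, 70.0]
force: [-0.3, -0.5, -1.4]
grip_width: 0.0259
grasp_force: 24.7
```

drive_tool:
  angular:
    - [0,0,0]
    - [0,0,0]
    - [0,0,0]
    - [0,0,0]
    - [0,0,0]
    - [0,0,0]
    - [0,0,0]
    - [0,0,0]
    - [0,0,0]
    - [0,0,0]
    - [0,0,0]
    - [0,0,0]
    - [0,0,0]
    - [0,0,0]
    - [0,0,0]
  delta_pos:
    - [0,0,0.12]
    - [0,0,0.05]
    - [0,0,0]
    - [0,0,0]
    - [0,0,0]
    - [0,0,-1]
    - [0,0,-3]
    - [0,0,-4]
    - [0,0,-4]
    - [0,0,-4]
    - [0,0,-4]
    - [-4,0,0]
    - [-4,0,0]
    - [0,0,0]
    - [0,0,0]
  gripper: [1.8,1.8,6,6,6,6,6,6,6,6,6,6,6,6,6]

```text
time_s: 37.2
tool_pos: [0.5936, 0.0497, 0.2523]
tool_rot: [180.0, 0.0, 69.9]
force: [-0.0, 0.6, 0.6]
grip_width: 0.0603
grasp_force: 0.0
```

Run:
```python
from chk import *
o=telemetry.get_obs();print(o['time_s'],o['tool_pos'],o['tool_rot'])
for k,g in {'ring':(.5649,-.0288),'mirror':(.5837,.0229),'tall':(.6025,.0745),'short':(.6213,.1262)}.items(): chk(k,g,70,.014,['wrist'])
p=eyes.read_camera('wrist');s=eyes.read_camera('scene')
a=cv2.resize(p['pixels'][:300,120:440],None,fx=1.25,fy=1.25);b=cv2.resize(s['pixels'][150:255,210:340],None,fx=3,fy=3)
h=min(len(a),len(b));cv2.imwrite('pics/fin.png',np.hstack([a[:h],b[:h]])[:,:,::-1])
```

```text
37.2 [0.59355563 0.0496759  0.25230023] [1.79950473e+02 2.45373563e-02 6.98532699e+01]
ring wrist ref [284. 265.] [(0.65, array([284., 261.]))]
    [ 5.64200e-01 -2.49000e-02  7.45642e+01  1.21300e-01]
mirror wrist ref [284. 223.] [(0.65, array([288., 221.]))]
    [5.83700e-01 2.25000e-02 7.03222e+01 1.38800e-01]
tall wrist ref [285. 175.] [(0.78, array([284., 174.]))]
    [ 0.6036  0.0747 68.6896  0.1427]
short wrist ref [285. 121.] [(0.16, array([280., 155.]))]
    [ 0.6376  0.1524 69.6369  0.8828]
```

View pics/fin.png

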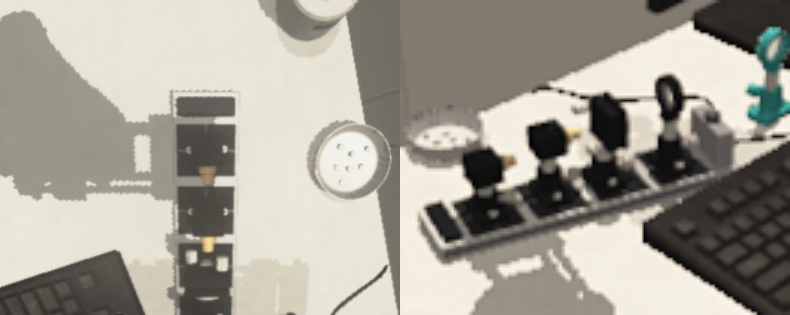

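All four mounts stand upright on their pads in height order from the stop, and the fits of the ring, mirror and tall cube put them within 4 mm of centre. The short cube's fit failed, but it was released on its pad's centre and looks right in the picture. The arm is clear, so I'm handing in.

```bash
python3 -c "
from cell import env
print(env.sign_off())"
```

```text
the job is handed in; nothing more can be done
None
```

The job is handed in: all four mounts stand upright on the rail in height order from the end stop, optics and knobs along the rail, and the canister was not touched; the hand-in returned no verdict, and the short cube's position was checked by eye only.

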